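# Set and lock the extending leg of the phone stand

### The arm

A 6-joint arm with a two-finger parallel gripper is mounted at the origin on a cart in front of the work surface, level with it; the furniture and walls round the work are solid. World frame = base frame: x ahead of the robot, y to its left, z up, the work surface at z = 0. Lengths are in m, angles in degrees, forces in N, time in s.
With the tool pointing down it reaches from about 0.35 to 0.875 m from the base axis. Payload 4.2 kg.
Tool frame: the origin (TCP) lies midway between the tips of the shut fingers; the grasp point (between the pads) lies 19 mm behind it (r.pinch_z is the distance from the TCP to the grasp point, in m); z points along the fingers, y is the line along which they close (so a half turn about z gives the same grasp; the last joint's range is limited). The gripper opens to 87 mm and grips with 3 to 60 N. Pads are 19 mm wide; open, the fingers measure 117 mm over their backs; the gripper's body (75 mm by 190 mm) begins 51 mm behind the grasp point.
Start: joints at [-53.079, 22.042, 0.453, 0, -68.411, -14.817], TCP at [0.235, -0.579, 0.223] pointing down, gripper open.
Joint ranges: [-179.83, 179.83], [-69.29, 118.12], [-61.27, 80.66], [-181.25, 117.63], [-171.15, -9.14], [-177.46, 177.46]. Speed limits (degrees/s): [159.86, 159.86, 180, 180, 180, 180].

### API

Orientations are given as a 3x3 rotation matrix whose columns are the frame's x, y, z axes.
In Python, from station import r, imaging, models gives the robot as it stands. The module is installed in compiled form; this text tells all that it offers.
- The arm moves only by the tool apply_moves, never from a script. Its argument "moves" is a list of rows, each a list of 2 entries, a list of its own where there are three numbers: the shift along the tool's x, y, z in m, then the turn about the tool's z in degrees. A call has 1 to 5 rows; each row shifts and turns the commanded pose from where the row before left it, along the tool's axes as they then stand; what a row does not reach is not made up. A row lasts 1/12 s, in which the tool goes at most 41.7 mm and 7.16 degrees, less where a joint would pass 70% of its speed; a pose out of reach is approached as far as the arm can. A call is refused whole if a number of a shift passes 0.0417 or a number of a turn 7.16, either way. A call with a gripper value outside its range is refused whole. "hand" is the finger opening in m, from 0 to 0.087, set as the call begins (left out, the last holds). The fingers move at their own pace and stop on an object; the grip force is fixed at half the most. Time passes only in rows, so rows that do not move let the fingers close. It gives the time, the measured TCP pose, the force, the opening and the grip force at its end, in the units of the state.
- r.sense(): the state, without advancing time (a new reading comes with each control period).
- imaging.capture(name): name is "scene" or "side" or "wrist"; returns a dict with "frame" (480x640x3 uint8, blue, green, red), "intrinsics" (3x3 intrinsics, pixels), "eye" and "orientation" of the camera in the world. Camera axes: x right, y down, z forward; pixel columns grow to the right and rows downward; lengths in m; the calibration is good to about 2 mm. The wrist camera is an equidistant fisheye: a pixel r from the principal point sees the ray r / f radians off the axis. A picture is of the moment at which its call begins. There is no depth.
- r.finish_job(): hands the job in; it is judged then, once.
Trained networks look in a picture, given as the dict that the camera call returned (one of the last four; its "shot" number tells which), for a name from the list of things; names that differ only in an ending like _2 or _b are one class to them, and where a whole thing is asked for, a point or a joint stands for the part that bears it (a point fixed in the world has none). Each returns a list of dicts, best first, with "confidence" (0 to 1); they miss things now and then, are a little off and sometimes report something else, mostly with a low value. They report only what shows in the picture. A call takes as long as a camera call.
- models.cut_out(picture, target): "region" (480x640 bool, what is visible of it) and "extent" ([left, top, width, height] as shares, 0 to 1, of the picture: columns of its width, rows of its height, round what is visible of it).
- models.place_of(picture, target): "at" ([column, row] as shares, 0 to 1, of the picture: columns of its width, rows of its height: a listed point, or the origin of a listed thing).
The state is a dict: "time_s": time; "joints": joint angles; "joint_velocities": joint speeds; "effort": joint torques, N m; "tcp_pos": TCP position; "ee_rot": TCP orientation; "wrist_force": force on the tool from outside, world axes, zero at the start; "moment": the same for the moment, N m; "gripper_width": opening from 0.0 (shut) to 1.0 (fully open); "gripper_force": force on a finger pad.
Only numpy, scipy, OpenCV 4.12 (cv2) and the standard library are available. Lean on these libraries where they do the work, as an engineer would, in place of code of your own. Each camera call takes 0.05 s, during which the arm holds its last target. There are 200 camera calls.

### The job

Slide the phone stand's spring-loaded leg out until its yellow pointer is at the red marker clip, with the orange cam lever still open. Then, holding the leg there, squeeze the orange lever fully closed towards the black thumb plate, and finish while still gripping lever and plate together with the pointer at the red clip. Never close the lever anywhere else than at the clip, and leave the honey jar, salt shaker and garlic bulb next to the stand where they are.

Things in the scene. Friction and masses are not known exactly. Their poses are not given: they have to be found in the camera images.
- stand: Pale wooden stand fixed to the worktop, base 90 (x) x 360 (y) x 14 mm, black phone in a cradle near its -y end (y -202 to -68 mm, 93 mm high). Origin on the worktop, on the base's centre line, 30 mm to the +y side of its middle. z up; +y is where the leg slides out (robot's left), +x points away from the robot.
- leg (a joint): Leg travel along the stand's +y, 0 (in, at the start) to 0.090 m. A spring pulls it back in (1.3 N at 0, 3.5 N at 0.09), so it runs back if let go with the lever open. Leg: grey saddle 50 x 96 mm, top 40 mm above the worktop, with an aluminium bar along its far side whose round black foot reaches 195 mm in +y from the pointer.
- leg_pointer (a point): Tip of the yellow pointer on the saddle's near (-x) side, 19 mm above the worktop; it moves with the leg.
- mark (a point): Middle of the red marker clip (10 mm wide along the slide) on the stand's near edge, 19 mm above the worktop. It stays put during the task; its place along the slide (25 to 80 mm of leg travel) differs each time.
- thumb_plate: Black upright L-shaped plate fixed on the leg's saddle, axes as the stand's. Origin mid-thickness at its foot, 40 mm above the worktop, at the pointer's y. Plate 8 mm thick (x -4 to 4), y -37 to 25, 46 mm high. A flange (y 25 to 33) at its +y end sticks out on the far side to x 38: a finger standing behind the plate (x over 4) slides the leg out by pushing the flange's -y face.
- cam_lever (a joint): Angle of the orange lever: 0 closed (parallel to the plate), at most 0.42 rad open; starts 0.33 to 0.40. Upright pivot at x -22, y -40 mm in the thumb plate's frame. It stays where it is left; about 1.5 to 3 N at the tail move it. Closed, its cam clamps the leg to the rail: first slide, then close.
- lever_pad: Orange upright lever tail, 8 mm thick (x -4 to 4), 44 to 84 mm above the worktop, running 74 mm in its own +y from its origin, the pivot. Closed, its axes are the stand's; open, turned by the lever angle so that the tail points nearer to the robot (-x). Closed: 14 mm gap to the plate, 30 mm over both. Open: about 50 mm over both at mid-tail, 60 mm at the tip.
- honey_jar: Honey jar, 58 mm wide, 95 mm high, standing to the right of the stand; origin at its foot. Leave it.
- salt_shaker: Grey salt shaker, 44 mm wide, 90 mm high, standing to the right of the stand; origin at its foot. Leave it.
- garlic: Garlic bulb, 50 mm, lying behind the leg at the left; origin at its foot. Leave it.

How it is judged (in metres and radians):
On the way, in this order (a step that is already met when the one before it is completed fails the run):
1. the leg is held with its pointer at the red clip, the lever still open (y of leg_pointer in the frame of mark between -0.005 and 0.005 m and value of joint cam_lever above 0.2 rad), for 0.2 s.
2. the lever is squeezed closed with the leg held at the clip (y of leg_pointer in the frame of mark between -0.005 and 0.005 m and value of joint cam_lever below 0.06 rad), for 0.3 s.
At the end, for the whole second after the job is handed in: The yellow pointer is within 5 mm of the middle of the red clip along the slide (within the clip's width), the lever is closed to under 0.06 rad, and the fingers still press on both the lever and the thumb plate with over 3 N; honey jar, salt shaker and garlic are within 20 mm of where they stood (all of step 2 and contact force between the fingers and lever_pad above 3 N and contact force between the fingers and thumb_plate above 3 N and distance of each of honey_jar, salt_shaker, garlic from where it was at the start of the episode below 0.02 m); the arm keeps its last pose, push and grip.
It fails at once if the lever is closed (under 0.15 rad) with the pointer more than 8 mm from the middle of the clip (value of joint cam_lever below 0.15 rad and (y of leg_pointer in the frame of mark above 0.008 m or y of leg_pointer in the frame of mark below -0.008 m)).
It fails at once if a bystander is pushed more than 20 mm (distance of any of honey_jar, salt_shaker, garlic from where it was at the start of the episode above 0.02 m).
It also fails if it takes over 32 s, if anything falls off the work surface, if the arm or the gripper's body presses on something with over 40 N, if the wrist force passes 120 N, or if a joint passes its speed limit or range.

## Working session

There is one attempt and no reset: what is moved stays moved. The work goes in short steps, Python scripts to look and compute and a tool call to move; the robot and the scene stay as the last step left them, time stands still between calls to the robot, and variables do not carry over. Pictures are saved under pics/ and viewed, at most 10 in all, crops included, and the job is handed in when it is done.

Besides the shell and the picture viewer there is one more tool, called as name(argument=value, ...), one argument or row to a line, values as JSON. apply_moves: Moves the arm, as the interface text tells. Its arguments: {"type":"object","properties":{"moves":{"type":"array"},"hand":{"type":"number"}},"required":["moves"]}

```bash
mkdir -p pics; cat > h.py <<'E'
from station import r, imaging, models
import numpy as np, cv2
def ray(p,at):
    K=np.array(p["intrinsics"]);u,v=at[0]*640,at[1]*480
    d=np.array([(u-K[0,2])/K[0,0],(v-K[1,2])/K[1,1],1]);R=np.array(p["orientation"])
    d=R@d; return np.array(p["eye"]),d/np.linalg.norm(d)
def atz(p,at,z):
    e,d=ray(p,at); return e+d*(z-e[2])/d[2]
def tri(a):
    A=np.zeros((3,3));b=np.zeros(3)
    for e,d in a:
        M=np.eye(3)-np.outer(d,d);A+=M;b+=M@e
    return np.linalg.solve(A,b)
def proj(p,X):
    K=np.array(p["intrinsics"]);q=K@(np.array(p["orientation"]).T@(np.array(X)-p["eye"]));return q[:2]/q[2]
E
python3 - <<'E'
from h import *
s=r.sense();print(s["time_s"],s["tcp_pos"],np.round(s["ee_rot"],3),r.pinch_z,s["gripper_width"])
P={n:imaging.capture(n) for n in("scene","side")}
Z=dict(stand=0,leg_pointer=.019,mark=.019,thumb_plate=.04,lever_pad=.044,honey_jar=0,salt_shaker=0,garlic=0)
for n,p in P.items(): cv2.imwrite(f"pics/{n}0.png",p["frame"]);print(n,np.round(p["eye"],3))
for t,z in Z.items():
    rs=[]
    for n,p in P.items():
        o=models.place_of(p,t)
        if o: print(t,n,round(o[0]["confidence"],2),np.round(np.array(o[0]["at"])*[640,480],1),np.round(atz(p,o[0]["at"],z),4)); rs.append(ray(p,o[0]["at"]))
    if len(rs)==2: print("  tri",np.round(tri(rs),4))
E
```

```text
0.0 [ 0.23499094 -0.57849107  0.22145638] [[-0.927 -0.376 -0.001]
 [-0.376  0.927  0.002]
 [ 0.     0.002 -1.   ]] 0.0187 1.0020026206706423
scene [0.246 0.538 0.67 ]
side [0.385 0.721 0.399]
stand scene 0.84 [332.6 280.8] [ 0.5369 -0.0046  0.    ]
stand side 0.69 [346.7 272. ] [0.5356 0.0137 0.    ]
  tri [ 0.5434 -0.0186 -0.0177]
leg_pointer scene 0.62 [346.4 276.7] [ 0.5115 -0.0104  0.019 ]
leg_pointer side 0.86 [362.7 259.8] [ 0.5099 -0.0064  0.019 ]
  tri [ 0.5117 -0.0124  0.0163]
mark scene 0.54 [340.6 291.9] [0.5036 0.0271 0.019 ]
mark side 0.54 [365.5 272.3] [0.4961 0.0395 0.019 ]
  tri [0.5022 0.0231 0.0117]
thumb_plate scene 0.87 [325.6 262.4] [ 0.5523 -0.0058  0.04  ]
thumb_plate side 0.71 [338.2 251.9] [0.5522 0.0146 0.04  ]
  tri [ 0.5609 -0.0214  0.0218]
lever_pad scene 0.58 [349.  250.3] [ 0.528  -0.0511  0.044 ]
lever_pad side 0.61 [358.6 238.4] [ 0.5262 -0.045   0.044 ]
  tri [ 0.5287 -0.0543  0.0401]
honey_jar scene 0.77 [384.4 198.5] [ 0.5553 -0.28    0.    ]
honey_jar side 0.78 [367.2 213.8] [ 0.5519 -0.2891  0.    ]
  tri [ 0.5497 -0.2684  0.0088]
salt_shaker scene 0.83 [356.8 191.6] [ 0.6206 -0.2729  0.    ]
salt_shaker side 0.64 [337.4 215. ] [ 0.621  -0.2619  0.    ]
  tri [ 0.6261 -0.2841 -0.0092]
garlic scene 0.78 [243.5 343.1] [0.5987 0.19   0.    ]
garlic side 0.82 [277.9 320.3] [0.6043 0.1921 0.    ]
  tri [ 0.6042  0.1869 -0.005 ]
```

```bash
python3 - <<'E'
import cv2
a=cv2.imread("pics/scene0.png")[190:390,220:440];b=cv2.imread("pics/side0.png")[180:380,240:460]
c=cv2.vconcat([cv2.resize(x,(660,600),interpolation=cv2.INTER_CUBIC)[:,:] for x in(a,b)])
cv2.imwrite("pics/c1.png",cv2.resize(a,(660,600),interpolation=cv2.INTER_CUBIC));cv2.imwrite("pics/c2.png",cv2.resize(b,(660,600),interpolation=cv2.INTER_CUBIC))
E
```

```text
(no output)
```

View pics/c1.png

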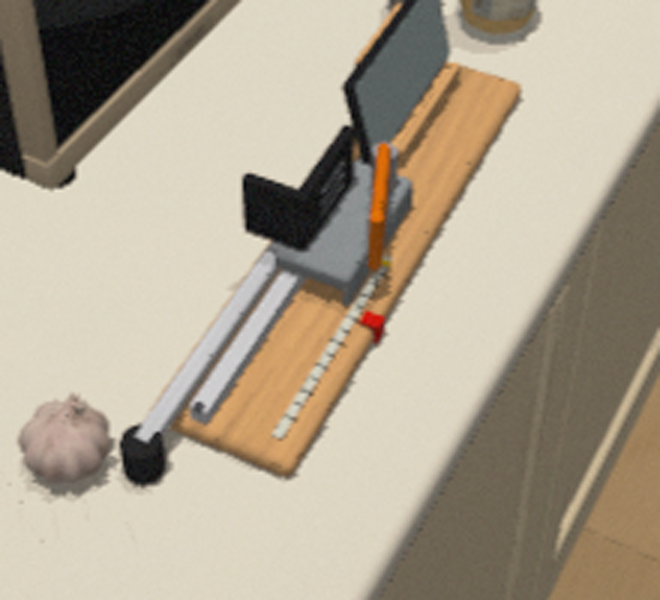

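View pics/c2.png

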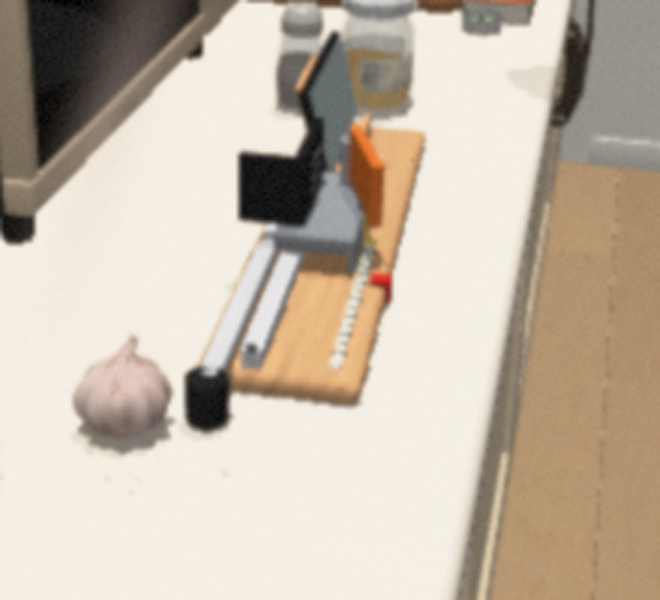

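The stand runs diagonally in both views. In the scene view the red clip is at about (344, 299), the yellow pointer tip at about (349, 278), and the base's +y corners at (317, 347) and (279, 332). The network's mark is slightly above the clip, so I'll refine with colour.

```bash
cat >> h.py <<'E'
def blob(p,kind,box):
    f=cv2.cvtColor(p["frame"],cv2.COLOR_BGR2HSV).astype(int);h,s,v=f[...,0],f[...,1],f[...,2]
    m={"red":((h<4)|(h>174))&(s>170)&(v>70),"yel":(h>22)&(h<35)&(s>130),"org":(h>6)&(h<16)&(s>200)}[kind]
    q=np.zeros_like(m);x0,y0,x1,y1=box;q[y0:y1,x0:x1]=m[y0:y1,x0:x1];y,x=np.nonzero(q)
    return x,y
E
python3 - <<'E'
from h import *
P={n:imaging.capture(n) for n in("scene","side")}
B={"scene":(300,230,400,330),"side":(320,200,400,300)}
for k in("red","yel"):
    rs=[]
    for n,p in P.items():
        x,y=blob(p,k,B[n])
        if len(x)==0: print(k,n,"none");continue
        at=((x.mean()+.5)/640,(y.mean()+.5)/480);rs.append(ray(p,at))
        print(k,n,len(x),x.mean().round(1),y.mean().round(1),x.min(),x.max(),y.min(),y.max(),np.round(atz(p,at,.019),4))
    if len(rs)==2: print(" tri",np.round(tri(rs),4))
c={"scene":[(290,470),(180,425),(520,90)],"side":[(357,402),(230,388),(424,133)]}
o={"scene":(220,190),"side":(240,180)}
for n,p in P.items():
    q=[atz(p,((o[n][0]+a/3)/640,(o[n][1]+b/3)/480),.012) for a,b in c[n]]
    d=q[0]-q[2];e=q[1]-q[0]
    print(n,np.round(q,4).tolist(),"yaw long",np.degrees(np.arctan2(-d[0],d[1])),"short",np.degrees(np.arctan2(e[1],e[0])),np.linalg.norm(d),np.linalg.norm(e))
E
```

```text
red scene 36 344.3 297.3 341 347 294 303 [0.4908 0.0356 0.019 ]
red side 19 366.8 273.2 364 369 272 275 [0.492  0.0435 0.019 ]
 tri [0.4941 0.0293 0.0109]
yel scene 3 348.3 277.3 348 349 277 278 [ 0.5064 -0.0101  0.019 ]
yel side none
scene [[0.4852, 0.1438, 0.012], [0.5531, 0.148, 0.012], [0.5034, -0.2074, 0.012]] yaw long 2.976451798942954 short 3.563892625827383 0.35167408576213205 0.06802451435495392
side [[0.4837, 0.1593, 0.012], [0.5498, 0.1644, 0.012], [0.5043, -0.2028, 0.012]] yaw long 3.2570884730380234 short 4.388901756120118 0.36271879768936116 0.06630222319703342
```

apply_moves(
  moves=[
    [[0,0,-0.02],-7],
    [[0,0,0],-7],
    [[0,0,0],-7],
    [[0,0,0],-7],
    [[0,0,0],-7],
  ],
  hand=0.087,
)

```text
time_s: 1.42
tcp_pos: [0.2352, -0.579, 0.2426]
ee_rot: [[-0.538, -0.843, 0.0], [-0.843, 0.538, -0.0], [-0.0, -0.0, -1.0]]
wrist_force: [-0.0, 0.9, -0.5]
gripper_width: 0.996
gripper_force: 0.0
```

apply_moves(
  moves=[
    [[0,0,0],-7.14],
    [[0,0,0],-7.14],
    [[0,0,0],-7.14],
    [[0,0,0],-7.14],
    [[0,0,0],-7.14],
  ],
)

```text
time_s: 1.83
tcp_pos: [0.2352, -0.579, 0.2425]
ee_rot: [[0.055, -0.998, 0.0], [-0.998, -0.055, 0.0], [-0.0, -0.0, -1.0]]
wrist_force: [-0.8, 0.3, 0.2]
gripper_width: 1.0
gripper_force: 0.0
```

apply_moves(
  moves=[
    [[-0.034,-0.02,0],0],
    [[-0.034,-0.02,0],0],
    [[-0.034,-0.02,0],0],
    [[-0.034,-0.02,0],0],
    [[-0.034,-0.02,0],0],
  ],
)

```text
time_s: 2.25
tcp_pos: [0.3272, -0.4028, 0.2427]
ee_rot: [[0.048, -0.999, 0.0], [-0.999, -0.048, -0.0], [0.0, -0.0, -1.0]]
wrist_force: [1.1, -0.4, 0.7]
gripper_width: 1.001
gripper_force: 0.0
```

apply_moves(
  moves=[
    [[-0.034,-0.02,0],0],
    [[-0.034,-0.02,0],0],
    [[-0.034,-0.02,0],0],
    [[-0.034,-0.02,0],0],
    [[-0.034,-0.02,0],0],
  ],
)

```text
time_s: 2.67
tcp_pos: [0.4188, -0.2279, 0.243]
ee_rot: [[0.049, -0.999, 0.001], [-0.999, -0.049, -0.0], [0.0, -0.001, -1.0]]
wrist_force: [0.6, -1.5, 0.1]
gripper_width: 0.999
gripper_force: 0.0
```

apply_moves(
  moves=[
    [[-0.034,-0.02,0],0],
    [[-0.034,-0.02,0],0],
    [[-0.034,-0.02,0],0],
    [[-0.034,-0.02,0],0],
    [[0,0,0],0],
  ],
)

```text
time_s: 3.08
tcp_pos: [0.4945, -0.0853, 0.2427]
ee_rot: [[0.055, -0.998, 0.002], [-0.998, -0.055, 0.001], [-0.0, -0.002, -1.0]]
wrist_force: [-0.2, -0.1, -0.7]
gripper_width: 1.0
gripper_force: 0.0
```

```bash
cat >> h.py <<'E'
def wray(p,uv):
    K=np.array(p["intrinsics"]);a=np.array([uv[0]-K[0,2],uv[1]-K[1,2]]);rr=np.hypot(*a);t=rr/K[0,0]
    d=np.array([*(a/max(rr,1e-9)*np.sin(t)),np.cos(t)]);return np.array(p["eye"]),np.array(p["orientation"])@d
def wz(p,uv,z):
    e,d=wray(p,uv);return e+d*(z-e[2])/d[2]
E
python3 - <<'E'
from h import *
s=r.sense();print(s["time_s"],s["tcp_pos"],np.round(s["ee_rot"],3))
p=imaging.capture("wrist");cv2.imwrite("pics/w1.png",p["frame"]);print(p["intrinsics"],p["eye"],np.round(p["orientation"],3))
for t,z in dict(leg_pointer=.019,mark=.019,thumb_plate=.04,lever_pad=.044).items():
    o=models.place_of(p,t)
    if o: u=np.array(o[0]["at"])*[640,480];print(t,round(o[0]["confidence"],2),u.round(1),np.round(wz(p,u,z),4))
E
```

```text
3.0833 [ 0.49453102 -0.0852917   0.24269665] [[ 0.055 -0.998  0.002]
 [-0.998 -0.055  0.001]
 [-0.    -0.002 -1.   ]]
[[371.64829954   0.         316.97004959]
 [  0.         371.64829954 244.12127803]
 [  0.           0.           1.        ]] [ 0.49801938 -0.15844763  0.40619369] [[-0.998 -0.054 -0.013]
 [-0.056  0.961  0.269]
 [-0.002  0.27  -0.963]]
leg_pointer 0.56 [306.1 276.1] [ 0.5027 -0.0126  0.019 ]
mark 0.47 [310. 316.] [0.4959 0.0367 0.019 ]
thumb_plate 0.8 [260.3 285.8] [ 0.551  -0.0063  0.04  ]
lever_pad 0.58 [282.7 254.4] [ 0.5275 -0.0442  0.044 ]
```

View pics/w1.png

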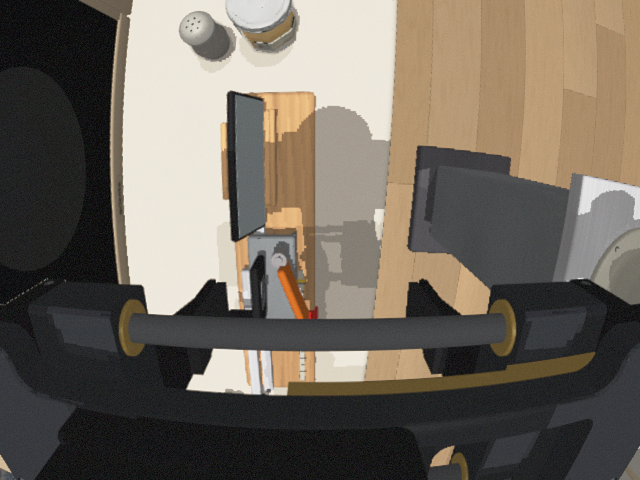

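The wrist view shows the lever, plate and pointer between the fingers, a little ahead of the tool. The pivot is at (279, 259), the lever tip near (305, 315) and the clip at (313, 313). All of this agrees with the fixed cameras.

apply_moves(
  moves=[
    [[-0.0267,-0.013,0],0],
    [[-0.0267,-0.013,0.02],0],
    [[-0.0267,-0.013,0.025],0],
    [[0,0,0.04],0],
    [[0,0,0.03],0],
  ],
)

```text
time_s: 3.75
tcp_pos: [0.5262, -0.0081, 0.1258]
ee_rot: [[0.048, -0.999, -0.0], [-0.999, -0.048, 0.001], [-0.001, 0.0, -1.0]]
wrist_force: [-0.3, 0.4, -1.3]
gripper_width: 1.003
gripper_force: 0.0
```

```bash
cat > look.py <<'E'
from h import *
import sys
k=sys.argv[1]
s=r.sense();print(s["time_s"],s["tcp_pos"],np.round(s["ee_rot"],3)[:2,:2].tolist(),s["wrist_force"])
P={n:imaging.capture(n) for n in("scene","side","wrist")}
for n,p in P.items(): cv2.imwrite(f"pics/{n}{k}.png",p["frame"])
for t,z in dict(leg_pointer=.019,mark=.019,thumb_plate=.04,lever_pad=.044).items():
    for n,p in P.items():
        o=models.place_of(p,t)
        if o:
            u=np.array(o[0]["at"])*[640,480];print(t,n,round(o[0]["confidence"],2),u.round(1),np.round(wz(p,u,z) if n=="wrist" else atz(p,o[0]["at"],z),4))
for k2 in("red","yel"):
    for n in("scene","side"):
        x,y=blob(P[n],k2,{"scene":(290,230,400,340),"side":(320,200,410,320)}[n])
        if len(x): print(k2,n,len(x),x.mean().round(1),y.mean().round(1),np.round(atz(P[n],((x.mean()+.5)/640,(y.mean()+.5)/480),.019),4))
a=P["scene"]["frame"][200:350,250:450];b=P["side"]["frame"][180:330,270:470]
cv2.imwrite(f"pics/m{k}.png",cv2.resize(np.hstack([a,b]),(800,300),interpolation=cv2.INTER_CUBIC))
w=P["wrist"]["frame"][230:430,190:430];cv2.imwrite(f"pics/mw{k}.png",cv2.resize(w,(720,600),interpolation=cv2.INTER_CUBIC))
E
python3 look.py 2
```

```text
3.75 [ 0.52618368 -0.00814204  0.12583754] [[0.048, -0.999], [-0.999, -0.048]] [-0.34799031  0.42996276 -1.32278556]
leg_pointer scene 0.64 [350.4 276.1] [ 0.5059 -0.0154  0.019 ]
leg_pointer side 0.63 [364.5 260.4] [ 0.5062 -0.005   0.019 ]
leg_pointer wrist 0.59 [342.8 245.7] [ 0.5014 -0.008   0.019 ]
mark scene 0.41 [340.5 293.7] [0.5018 0.031  0.019 ]
mark side 0.45 [364.8 269.2] [0.4994 0.0285 0.019 ]
mark wrist 0.53 [343.7 299.3] [0.4976 0.0357 0.019 ]
thumb_plate scene 0.93 [326.5 261.1] [ 0.5525 -0.0095  0.04  ]
thumb_plate side 0.87 [338.5 246.9] [ 0.5566 -0.0061  0.04  ]
thumb_plate wrist 0.61 [275.2 252.6] [ 0.55   -0.0069  0.04  ]
lever_pad scene 0.62 [347.8 248.1] [ 0.5327 -0.0552  0.044 ]
lever_pad side 0.85 [358.4 239.8] [ 0.5253 -0.0386  0.044 ]
red scene 36 344.2 297.5 [0.4907 0.036  0.019 ]
red side 22 367.1 273.7 [0.4912 0.0452 0.019 ]
yel scene 4 353.5 266.0 [ 0.5111 -0.0404  0.019 ]
```

View pics/m2.png

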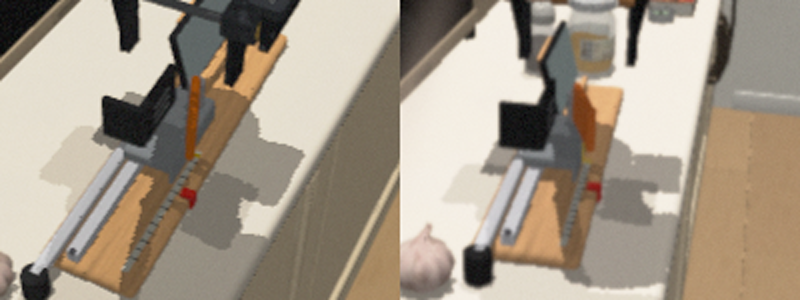

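View pics/wrist2.png

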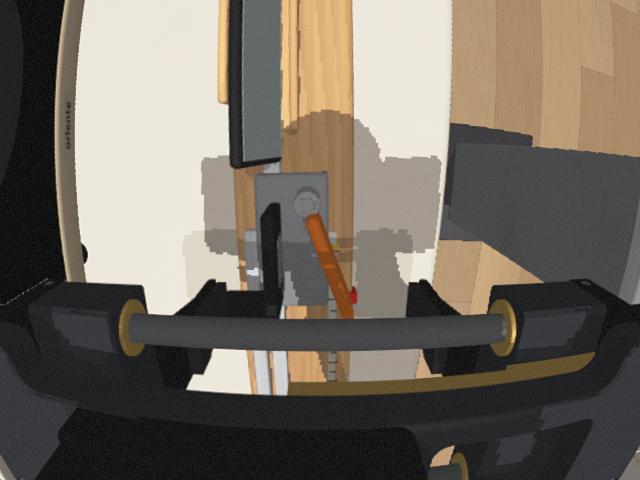

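The fingers straddle the plate and the lever. In the wrist view the plate is at column 270, the lever tip at (347, 318), the pointer tip at (335, 246) and the clip at (353, 297). The path down is clear, so I'll descend.

apply_moves(
  moves=[
    [[0,0,0.03],0],
    [[0,0,0.03],0],
    [[0,0,0.014],0],
    [[0,0,0],0],
  ],
)

```text
time_s: 4.83
tcp_pos: [0.5239, -0.0086, 0.0502]
ee_rot: [[0.048, -0.999, -0.008], [-0.999, -0.048, -0.002], [0.001, 0.008, -1.0]]
wrist_force: [-0.4, 0.1, 0.3]
gripper_width: 1.002
gripper_force: 0.0
```

```bash
cat > rel.py <<'E'
from h import *
s=r.sense();print(s["time_s"],np.round(s["tcp_pos"],4),s["wrist_force"].round(1))
y=np.radians(3.1);ax=np.array([-np.sin(y),np.cos(y),0])
import sys
for n in("wrist","scene"):
    p=imaging.capture(n);f=wz if n=="wrist" else lambda p,u,z:atz(p,(u[0]/640,u[1]/480),z)
    if len(sys.argv)>1: cv2.imwrite(f"pics/{n}{sys.argv[1]}.png",p["frame"])
    for k in("red","yel"):
        X,Y=blob(p,k,(300,180,400,340))
        if len(X):
            w=f(p,(X.mean()+.5,Y.mean()+.5),.019);print(n,k,len(X),[X.min(),X.max(),Y.min(),Y.max()],np.round(w,4),"along %.4f"%(w@ax))
    for t in("mark","leg_pointer"):
        o=models.place_of(p,t)
        if o: w=f(p,np.array(o[0]["at"])*[640,480],.019);print(n,t,round(o[0]["confidence"],2),(np.array(o[0]["at"])*[640,480]).round(1),np.round(w,4),"along %.4f"%(w@ax))
E
python3 rel.py 3
```

```text
4.8333 [ 0.5239 -0.0086  0.0502] [-0.4  0.1  0.3]
wrist yel 52 [np.int64(341), np.int64(351), np.int64(277), np.int64(282)] [ 0.5066 -0.0071  0.019 ] along -0.0345
wrist leg_pointer 0.8 [351.3 278. ] [ 0.504  -0.0084  0.019 ] along -0.0357
scene red 36 [np.int64(341), np.int64(347), np.int64(294), np.int64(303)] [0.4902 0.0361 0.019 ] along 0.0095
scene yel 4 [np.int64(348), np.int64(363), np.int64(217), np.int64(278)] [ 0.518  -0.0478  0.019 ] along -0.0757
scene mark 0.39 [339.6 296.8] [0.4998 0.038  0.019 ] along 0.0109
scene leg_pointer 0.82 [349.9 273.3] [ 0.5099 -0.0211  0.019 ] along -0.0487
```

View pics/wrist3.png

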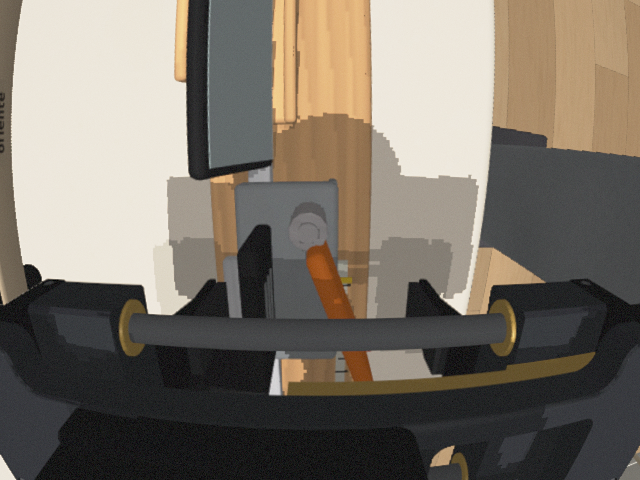

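The fingers are down beside the plate. The pointer shows in the wrist view at (350, 280), next to the lever, and the clip is hidden under the gripper for now. I'll slide the leg out short of the clip and then look again.

apply_moves(
  moves=[
    [[-0.012,0,0],0],
    [[-0.008,0,0],0],
    [[-0.008,0,0],0],
    [[-0.008,0,0],0],
    [[-0.008,0,0],0],
  ],
)

```text
time_s: 5.55
tcp_pos: [0.5248, 0.0368, 0.054]
ee_rot: [[0.049, -0.999, 0.001], [-0.999, -0.049, 0.0], [0.0, -0.001, -1.0]]
wrist_force: [0.9, -3.2, 2.6]
gripper_width: 1.0
gripper_force: 1.3
```

apply_moves(
  moves=[
    [[-0.006,0,0],0],
    [[0,0,0],0],
    [[0,0,0],0],
  ],
)

```text
time_s: 5.8
tcp_pos: [0.5243, 0.0425, 0.0535]
ee_rot: [[0.05, -0.999, 0.0], [-0.999, -0.05, 0.0], [-0.0, -0.0, -1.0]]
wrist_force: [1.0, -2.0, 0.4]
gripper_width: 0.995
gripper_force: 0.9
```

```bash
python3 rel.py 4
```

```text
5.8 [0.5243 0.0425 0.0535] [ 1.  -2.   0.4]
wrist red 357 [np.int64(360), np.int64(381), np.int64(250), np.int64(270)] [0.4937 0.0339 0.019 ] along 0.0072
wrist yel 42 [np.int64(349), np.int64(357), np.int64(249), np.int64(254)] [0.5043 0.0283 0.019 ] along 0.0009
wrist mark 0.81 [364. 265.] [0.4977 0.0357 0.019 ] along 0.0087
wrist leg_pointer 0.9 [358.  251.9] [0.5017 0.0281 0.019 ] along 0.0009
scene red 40 [np.int64(340), np.int64(347), np.int64(294), np.int64(303)] [0.4907 0.036  0.019 ] along 0.0094
scene yel 5 [np.int64(339), np.int64(341), np.int64(290), np.int64(291)] [0.5051 0.0253 0.019 ] along -0.0020
scene mark 0.58 [342.3 293.3] [0.4995 0.0285 0.019 ] along 0.0015
scene leg_pointer 0.7 [337.9 287.7] [0.5124 0.0207 0.019 ] along -0.0070
```

View pics/wrist4.png

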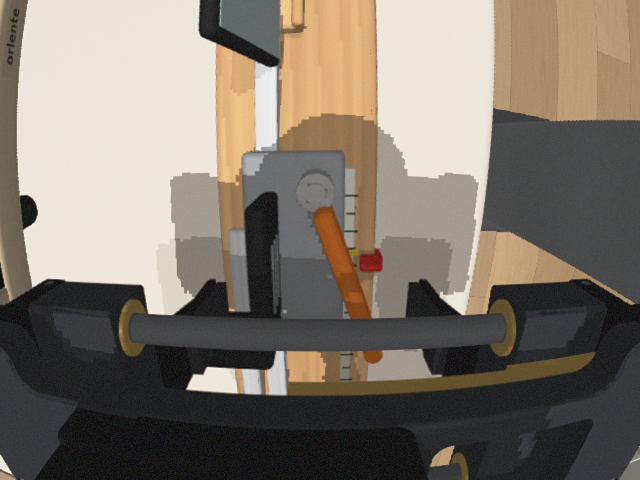

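In the wrist view the pointer tip is at (358, 252) and the clip spans rows 250–270, centred near (370, 261). The leg has about 7 mm still to go.

apply_moves(
  moves=[
    [[-0.003,0,0],0],
    [[-0.003,0,0],0],
    [[0,0,0],0],
    [[0,0,0],0],
  ],
)

```text
time_s: 6.43
tcp_pos: [0.5239, 0.0481, 0.0535]
ee_rot: [[0.049, -0.999, 0.0], [-0.999, -0.049, 0.0], [-0.0, -0.0, -1.0]]
wrist_force: [1.4, -1.9, -0.3]
gripper_width: 1.003
gripper_force: 1.0
```

```bash
python3 rel.py 5; python3 - <<'E'
import cv2,numpy as np
a=cv2.imread("pics/wrist5.png")[220:280,330:400];b=cv2.imread("pics/scene5.png")[265:325,310:380]
cv2.imwrite("pics/c5.png",np.vstack([cv2.resize(x,(350,300),interpolation=cv2.INTER_NEAREST) for x in(a,b)]))
E
```

```text
6.4333 [0.5239 0.0481 0.0535] [ 1.4 -1.9 -0.3]
wrist red 374 [np.int64(360), np.int64(381), np.int64(240), np.int64(261)] [0.4938 0.0339 0.019 ] along 0.0072
wrist yel 45 [np.int64(349), np.int64(357), np.int64(250), np.int64(255)] [0.5038 0.0344 0.019 ] along 0.0071
wrist mark 0.75 [362.5 255.9] [0.4986 0.036  0.019 ] along 0.0089
wrist leg_pointer 0.94 [356.6 250.5] [0.5022 0.033  0.019 ] along 0.0058
scene red 36 [np.int64(341), np.int64(347), np.int64(294), np.int64(303)] [0.4909 0.0356 0.019 ] along 0.0090
scene yel 4 [np.int64(338), np.int64(339), np.int64(292), np.int64(293)] [0.5048 0.0308 0.019 ] along 0.0035
scene mark 0.41 [341.6 292.6] [0.5012 0.0277 0.019 ] along 0.0006
scene leg_pointer 0.93 [339.3 288.9] [0.5088 0.022  0.019 ] along -0.0055
```

View pics/c5.png

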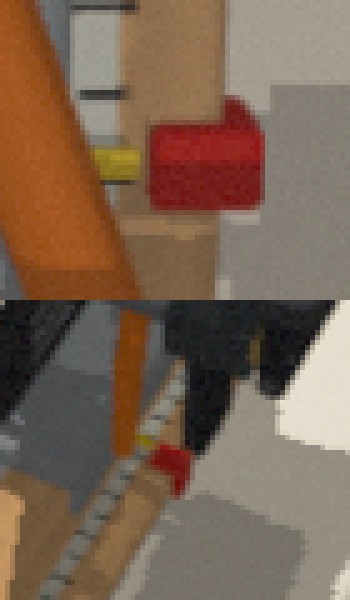

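The pointer is almost level with the clip's middle. In the wrist view its centre is at row ~252.6, against clip rows 245–262. The scene view suggests it is still slightly short. I'll nudge it 1.5 mm and centre the hand over the closed position.

apply_moves(
  moves=[
    [[-0.0015,0,0],0],
    [[0,-0.004,0],0],
    [[0,-0.004,0],0],
    [[0,-0.003,0],0],
    [[0,0,0],0],
  ],
)

```text
time_s: 7.15
tcp_pos: [0.5347, 0.0498, 0.0531]
ee_rot: [[0.049, -0.999, -0.001], [-0.999, -0.049, -0.001], [0.0, 0.001, -1.0]]
wrist_force: [0.2, -3.0, -1.2]
gripper_width: 0.998
gripper_force: 1.3
```

```bash
python3 rel.py 6; python3 - <<'E'
import cv2,numpy as np
a=cv2.imread("pics/wrist6.png")[180:380,200:440];b=cv2.imread("pics/scene6.png")[265:325,310:380]
cv2.imwrite("pics/c6.png",np.hstack([cv2.resize(a,(480,400)),cv2.resize(b,(320,400),interpolation=cv2.INTER_NEAREST)]))
E
```

```text
7.15 [0.5347 0.0498 0.0531] [ 0.2 -3.  -1.2]
wrist red 359 [np.int64(379), np.int64(399), np.int64(239), np.int64(259)] [0.494 0.034 0.019] along 0.0073
wrist yel 1 [np.int64(376), np.int64(376), np.int64(251), np.int64(251)] [0.5018 0.0345 0.019 ] along 0.0073
wrist mark 0.91 [385.  252.4] [0.4968 0.0348 0.019 ] along 0.0079
scene red 34 [np.int64(340), np.int64(347), np.int64(294), np.int64(303)] [0.4906 0.0358 0.019 ] along 0.0092
scene yel 4 [np.int64(338), np.int64(340), np.int64(234), np.int64(294)] [0.5202 0.001  0.019 ] along -0.0272
scene mark 0.39 [342.1 294.1] [0.4989 0.0304 0.019 ] along 0.0034
scene leg_pointer 0.73 [331.8 279.8] [0.5311 0.0093 0.019 ] along -0.0194
```

View pics/c6.png

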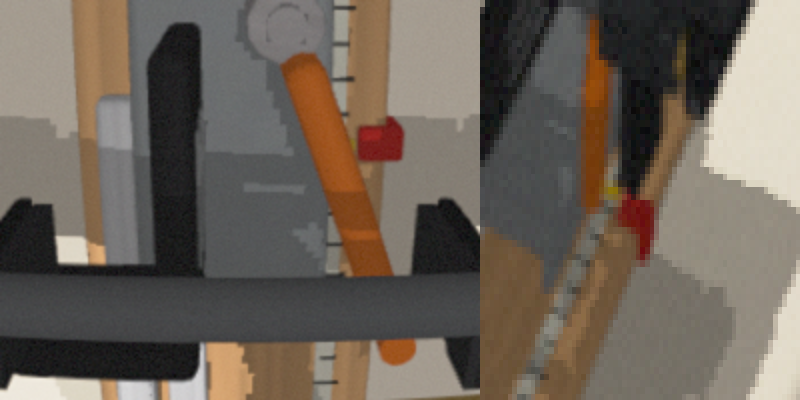

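The lever is still open and the pointer is level with the clip's middle: pointer row ~252, clip rows 242–260. Now I'll squeeze in stages.

apply_moves(
  moves=[
    [[0,0,0],0],
    [[0,0,0],0],
    [[0,0,0],0],
  ],
  hand=0.056,
)

```text
time_s: 7.7
tcp_pos: [0.5358, 0.0503, 0.0542]
ee_rot: [[0.049, -0.999, 0.002], [-0.999, -0.049, 0.001], [-0.0, -0.002, -1.0]]
wrist_force: [-0.0, -1.3, 0.7]
gripper_width: 0.854
gripper_force: 1.7
```

apply_moves(
  moves=[
    [[0,0,0],0],
    [[0,0,0],0],
    [[0,0,0],0],
  ],
  hand=0.042,
)

```text
time_s: 7.95
tcp_pos: [0.5349, 0.0501, 0.0538]
ee_rot: [[0.049, -0.999, 0.0], [-0.999, -0.049, 0.0], [-0.0, -0.0, -1.0]]
wrist_force: [0.8, -2.1, -0.7]
gripper_width: 0.631
gripper_force: 1.8
```

```bash
python3 rel.py 7; python3 - <<'E'
import cv2,numpy as np
a=cv2.imread("pics/wrist7.png")[180:380,200:440];b=cv2.imread("pics/scene7.png")[265:325,310:380]
cv2.imwrite("pics/c7.png",np.hstack([cv2.resize(a,(480,400)),cv2.resize(b,(320,400),interpolation=cv2.INTER_NEAREST)]))
E
```

```text
7.95 [0.5349 0.0501 0.0538] [ 0.8 -2.1 -0.7]
wrist red 336 [np.int64(379), np.int64(399), np.int64(238), np.int64(259)] [0.494  0.0341 0.019 ] along 0.0074
wrist yel 47 [np.int64(367), np.int64(376), np.int64(250), np.int64(254)] [0.5042 0.0357 0.019 ] along 0.0084
wrist mark 0.68 [293.5 261.8] [0.5482 0.0434 0.019 ] along 0.0137
wrist leg_pointer 0.88 [377.9 249. ] [0.5012 0.0336 0.019 ] along 0.0064
scene red 36 [np.int64(340), np.int64(347), np.int64(294), np.int64(303)] [0.4909 0.036  0.019 ] along 0.0094
scene yel 16 [np.int64(335), np.int64(339), np.int64(286), np.int64(294)] [0.5101 0.0298 0.019 ] along 0.0021
scene mark 0.49 [339.7 293. ] [0.5037 0.0302 0.019 ] along 0.0029
scene leg_pointer 0.86 [338.1 292. ] [0.5073 0.0295 0.019 ] along 0.0020
```

View pics/c7.png

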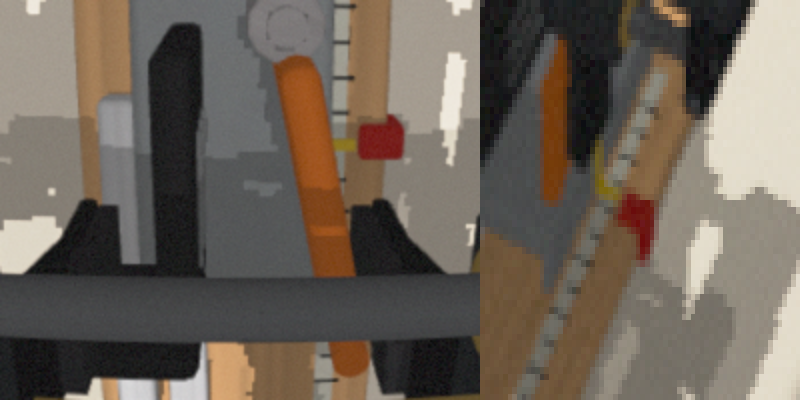

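The pointer is level with the clip (row ~252) and the lever is partly closed at about 0.2 rad. That was my last picture, so the rest is by numbers. Finishing the squeeze.

apply_moves(
  moves=[
    [[0,0,0],0],
    [[0,0,0],0],
    [[0,0,0],0],
    [[0,0,0],0],
  ],
  hand=0.036,
)

```text
time_s: 8.58
tcp_pos: [0.5344, 0.0501, 0.0534]
ee_rot: [[0.049, -0.999, -0.001], [-0.999, -0.049, 0.0], [-0.0, 0.001, -1.0]]
wrist_force: [-0.2, 0.8, 0.2]
gripper_width: 0.417
gripper_force: 1.5
```

apply_moves(
  moves=[
    [[0,0,0],0],
    [[0,0,0],0],
    [[0,0,0],0],
    [[0,0,0],0],
    [[0,0,0],0],
  ],
  hand=0.0,
)

```text
time_s: 9.0
tcp_pos: [0.536, 0.0503, 0.0534]
ee_rot: [[0.049, -0.999, 0.002], [-0.999, -0.049, 0.001], [-0.001, -0.002, -1.0]]
wrist_force: [5.1, 0.8, -5.6]
gripper_width: 0.324
gripper_force: 30.6
```

```bash
cat > ang.py <<'E'
from h import *
s=r.sense();print(s["gripper_width"]*87,s["gripper_force"],s["wrist_force"])
p=imaging.capture("wrist");X,Y=blob(p,"org",(250,180,440,320))
w=np.array([wz(p,(a+.5,b+.5),.084) for a,b in zip(X,Y)]);y=np.radians(3.1)
t=w@np.array([-np.sin(y),np.cos(y),0]);u=w@np.array([np.cos(y),np.sin(y),0])
bins=[(b,u[(t>b)&(t<b+.004)]) for b in np.arange(t.min(),t.max(),.004)]
for b,q in bins:
    if len(q)>5: print("%.3f  min %.4f max %.4f"%(b,q.min(),q.max()))
E
python3 rel.py; python3 ang.py
```

```text
9.0 [0.536  0.0503 0.0534] [ 5.1  0.8 -5.6]
wrist red 305 [np.int64(382), np.int64(399), np.int64(238), np.int64(258)] [0.4947 0.034  0.019 ] along 0.0072
wrist yel 81 [np.int64(367), np.int64(397), np.int64(250), np.int64(315)] [0.5052 0.0385 0.019 ] along 0.0111
wrist mark 0.9 [383.9 251.5] [0.4989 0.035  0.019 ] along 0.0080
wrist leg_pointer 0.79 [381.9 251.9] [0.5    0.0353 0.019 ] along 0.0082
scene red 38 [np.int64(340), np.int64(347), np.int64(294), np.int64(303)] [0.4907 0.036  0.019 ] along 0.0094
scene yel 17 [np.int64(335), np.int64(349), np.int64(240), np.int64(294)] [0.5126 0.0223 0.019 ] along -0.0055
scene mark 0.46 [340.2 293.6] [0.5023 0.031  0.019 ] along 0.0038
scene leg_pointer 0.64 [338.5 292.9] [0.5057 0.031  0.019 ] along 0.0036
28.554264371346886 30.58520372636849 [ 5.81151898  0.65133267 -6.68024992]
-0.028  min 0.5233 max 0.5310
-0.024  min 0.5228 max 0.5310
-0.020  min 0.5228 max 0.5310
-0.016  min 0.5230 max 0.5313
-0.012  min 0.5230 max 0.5313
-0.008  min 0.5229 max 0.5313
-0.004  min 0.5231 max 0.5316
0.000  min 0.5230 max 0.5316
0.004  min 0.5229 max 0.5315
0.008  min 0.5231 max 0.5315
0.012  min 0.5230 max 0.5318
```

apply_moves(
  moves=[
    [[0,0,0],0],
    [[0,0,0],0],
    [[0,0,0],0],
    [[0,0,0],0],
    [[0,0,0],0],
  ],
)

```text
time_s: 9.77
tcp_pos: [0.536, 0.0504, 0.0535]
ee_rot: [[0.049, -0.999, 0.002], [-0.999, -0.049, 0.001], [-0.001, -0.002, -1.0]]
wrist_force: [4.9, 0.7, -7.4]
gripper_width: 0.331
gripper_force: 30.6
```

```bash
python3 rel.py | grep wrist; python3 -c "
from h import *
s=r.sense();print(s['time_s'],s['gripper_width'],s['gripper_force'],s['wrist_force']);print(r.finish_job())"
```

```text
wrist red 299 [np.int64(382), np.int64(399), np.int64(238), np.int64(258)] [0.4946 0.0341 0.019 ] along 0.0073
wrist yel 83 [np.int64(367), np.int64(382), np.int64(250), np.int64(316)] [0.5052 0.0381 0.019 ] along 0.0108
wrist mark 0.85 [387.8 253. ] [0.4966 0.0358 0.019 ] along 0.0089
wrist leg_pointer 0.89 [381.8 250.1] [0.5002 0.0342 0.019 ] along 0.0071
10.0667 0.329079100450337 30.585004160238896 [ 5.6750123  -0.14928081 -6.49106051]
the job is handed in; nothing more can be done
None
```

I handed the job in at about 10 s without a verdict coming back: the pointer reads within about 2 mm of the clip's middle, the lever measures closed (about 0 rad), and the gripper is still squeezing lever and plate together with about 30 N.

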